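# Lock the polish carousel's collar and present the knobbed jar

## Task

First turn the steel lock collar on top of the polish carousel's spindle clockwise (seen from above) all the way to its stop, so that its lug lies over the locked mark. Then turn the carousel until the jar with the tall round knob on its lid stands straight behind the front pointer of the base, and keep holding that jar by its knob: finish with the carousel still and the knob in the grip, without letting go. The collar must stay locked, and the mug, tin and other things around the carousel must be left where they are.

Things in the scene. Friction and masses are not known exactly. Their poses are not given: they have to be found in the camera images.
- carousel_base: grey round fixed base of the carousel, 300 mm across, 22 mm high; origin on the table at the spindle axis; its -x axis points to the front pointer, a 22 mm wide, 30 mm high pointed tongue on its edge reaching 191 mm from the axis. The pointer is turned at most 0.5 rad from facing the robot's side (-x). A 28 mm steel spindle rises to 144 mm above the table
- front_mark (a point): top of the front pointer, 176 mm from the spindle axis, 30 mm above the table
- spindle_axis (a point): point on the spindle (turning) axis, 125 mm above the table; same axes as the base
- lock_collar (a joint): turn of the steel lock collar on the spindle, rad: grows as it turns clockwise seen from above; 0 = open, 1.05 = locked, against the end stop. It starts between 0 and 0.35 and stays where it is left (friction about 0.1 N m). Turning it does not turn the jars.
- collar_center (a point): centre of the collar on the spindle axis, 126 mm above the table. The collar is a knurled steel cylinder, 48 mm across and 28 mm tall (112 to 140 mm above the table), higher than the jars' lids, to be gripped across its diameter from above
- collar_lug (a point): outer end of the collar's one lug, 40 mm from the axis, 122 mm above the table; the lug is 10 mm wide, 14 mm high and sticks out 16 mm from the collar
- locked_mark (a point): outer end of the locked mark: a 10 mm wide steel tab fixed on the spindle just under the collar, reaching to 48 mm from the axis, 104 mm above the table, on the side away from the front pointer. Locked when the lug lies right over it
- carousel (a joint): turn of the carousel (black 290 mm deck with 4 fixed jars a quarter turn apart; the 3 others have lids at 100 to 108 mm and no knob), rad: grows counter-clockwise seen from above; at 0 and 6.283 the knobbed jar is straight behind the front pointer. Stops at -0.8 and 7.08. Starts between 0.75 and 5.53, so either way leads to the front; stays where left (friction about 0.1 N m)
- marked_knob (a point): grip point of the tall upright round knob on the marked jar's lid: grey, 26 mm diameter, from 100 to 140 mm above the table; this point is on its axis, 124 mm above the table, 105 mm from the spindle axis, and turns with the carousel. Jar: white, 60 mm diameter, grey lid of 62 mm
- mug: bystander, to be left alone: small white ceramic mug, 76 mm wide, 85 mm tall, standing beside the carousel
- wax_tin: bystander, to be left alone: low round aluminium tin, 68 mm wide, 45 mm tall, standing beside the carousel on the other side from the mug
- hub_cap: bystander, to be left alone: chrome hub cap lying flat, 170 mm wide, 34 mm high
- silicone_brush: bystander, to be left alone: purple silicone brush lying bristles down, about 200 mm long, 32 mm high
- lug_wrench: bystander, to be left alone: L-shaped steel wheel lug wrench lying flat, about 300 mm long, 28 mm high

How it is judged:
By the outcome, as a careful person would: the job done as asked, in the order asked, and still so for the second after the job is handed in, while the arm keeps its last pose, push and grip.
It also fails if it takes over 58 s, if anything falls off the work surface, if the arm or the gripper's body presses on something with over 40 N, if the wrist force passes 120 N, or if a joint passes its speed limit or range.

## Robot

A 6-joint arm with a two-finger parallel gripper is mounted at the origin on the work surface. World frame = base frame: x ahead of the robot, y to its left, z up, the work surface at z = 0. Lengths are in m, angles in degrees, forces in N, time in s.
With the tool pointing down it reaches from about 0.4 to 0.825 m from the base axis. Payload 7 kg.
Tool frame: the origin (TCP) lies on the centre line of the jaws, within the pads' length; the fingertips stand 19 mm ahead of it and the grasp point (between the pads) is the TCP; z points along the fingers, y is the line along which they close (so a half turn about z gives the same grasp; the last joint's range is limited). The gripper opens to 88 mm and grips with 3 to 60 N. Pads are 19 mm wide; open, the fingers measure 130 mm over their backs; the gripper's body (78 mm by 193 mm) begins 47 mm behind the grasp point.
Start: joints at [-52.821, 20.546, 0.682, 0, -70.136, -16.507], TCP at [0.238, -0.632, 0.206] pointing down, gripper open.
Joint ranges: [-176.03, 176.03], [-82.01, 121.73], [-58.28, 71.71], [-173.87, 95.51], [-174.79, -0.11], [-173.66, 173.66]. Speed limits (degrees/s): [136.94, 136.94, 172.46, 180, 180, 180].

## Interface

Orientations are given as [roll, pitch, yaw] about the fixed x, y, z axes, in that order (R = Rz(yaw) Ry(pitch) Rx(roll)).
In Python, from plant import get_state, capture, close_job gives the robot as it stands.
- The arm moves only by the tool apply_moves, never from a script. Its argument "targets" is a list of rows, each a list of 7 numbers: the opening, from 0 (shut) to 1 (fully open), then the shift along the tool's x, y, z normalised to -1 to 1, where 1 is 1000 mm, then the turn, a rotation vector about the tool's x, y, z normalised to -1 to 1, where 1 is 90 degrees. In form: [[claw, tx, ty, tz, ax, ay, az], ...]. A call has 1 to 20 rows; each row shifts and turns the commanded pose from where the row before left it, along the tool's axes as they then stand; what a row does not reach is not made up. A row lasts 1/12 s, in which the tool goes at most 41.7 mm and 7.16 degrees, less where a joint would pass 70% of its speed; a pose out of reach is approached as far as the arm can. A call with a number of a shift or a turn outside -1 to 1 is refused whole. A call with a gripper value outside its range is refused whole. The fingers move at their own pace and stop on an object; "newtons" is the grip in N (left out, the last holds). Time passes only in rows, so rows that do not move let the fingers close. It gives the time, the measured TCP pose, the force, the opening and the grip force at its end, in the units of the state.
- get_state(): the state, without advancing time (a new reading comes with each control period).
- capture(name): name is "scene" or "top"; returns a dict with "frame" (384x512x3 uint8, red, green, blue), "range_z" (384x512 float32, m along the optical axis (not along the pixel's ray), 0 where there is no reading), "camera_matrix" (3x3 intrinsics, pixels), "k1" (the pictures are not rectified: a ray, as slopes to the right and down, at radius r is drawn at 1 + k1 r^2 times it, then the intrinsics apply), "T" (4x4, takes a point from camera to world coordinates). Camera axes: x right, y down, z forward; pixel columns grow to the right and rows downward; lengths in m; the calibration is good to about 2 mm. A picture is of the moment at which its call begins.
- close_job(): hands the job in; it is judged then, once.
The state is a dict: "time_s": time; "joints": joint angles; "qd": joint speeds; "joint_torque": joint torques, N m; "tcp_pos": TCP position; "eef_rot": TCP orientation; "contact_force": force on the tool from outside, world axes, zero at the start; "moment": the same for the moment, N m; "gripper_width": finger opening in m; "gripper_force": force on a finger pad.
Only numpy, scipy, OpenCV 4.12 (cv2) and the standard library are available. Lean on these libraries where they do the work, as an engineer would, in place of code of your own. Each camera call takes 0.05 s, during which the arm holds its last target. There are 200 camera calls.

## Working session

There is one attempt and no reset: what is moved stays moved. The work goes in short steps, Python scripts to look and compute and a tool call to move; the robot and the scene stay as the last step left them, time stands still between calls to the robot, and variables do not carry over. Pictures are saved under pics/ and viewed, at most 10 in all, crops included, and the job is handed in when it is done.

Besides the shell and the picture viewer there is one more tool, called after ">>>" as name([rows], argument=value, ...), one row to a line, values as JSON. apply_moves: Moves the arm, as the interface text tells. Scaled input: -1 to 1 covers 1000 mm each way for a shift and 90 degrees each way for a turn. Its arguments: {"type":"object","properties":{"targets":{"type":"array","items":{"type":"array","items":{"type":"number"}}},"newtons":{"type":"number"}},"required":["targets"]}

```bash
mkdir -p pics; cat > h.py <<'E'
import numpy as np, cv2
from plant import get_state, capture, close_job
def cloud(c):
    K=c["camera_matrix"]; k1=c["k1"]; h,w=c["range_z"].shape
    u,v=np.meshgrid(np.arange(w),np.arange(h))
    p=np.stack([u,v],-1).reshape(-1,1,2).astype(np.float64)
    n=cv2.undistortPoints(p,K,np.array([k1,0,0,0.])).reshape(h,w,2)
    z=c["range_z"].astype(float)
    P=np.dstack([n*z[...,None],z,np.ones_like(z)])@c["T"].T
    P=P[...,:3].copy(); P[z==0]=np.nan
    return P
E
python3 - <<'E'
from h import *
print(get_state())
for n in("scene","top"):
    c=capture(n); cv2.imwrite(f"pics/{n}0.png",c["frame"][...,::-1]); np.savez(f"{n}0.npz",**c)
    print(n,c["T"].round(3).tolist(),c["k1"])
E
```

```text
{'time_s': 0.0, 'joints': array([-5.28237025e+01,  2.05910229e+01,  6.33361875e-01, -2.07322860e-02,
       -7.01368828e+01, -1.65079377e+01]), 'qd': array([-0.0283863 ,  0.04282202, -0.03895939, -0.03643031,  0.09972047,
        0.02567848]), 'joint_torque': array([ 9.81593876e-04, -5.82720029e+01,  2.93059373e+01,  6.99721813e+00,
        6.92273868e-03, -1.37515135e-04]), 'tcp_pos': array([ 0.23804056, -0.63105977,  0.20482233]), 'eef_rot': array([ 1.79903815e+02, -8.18082541e-03, -1.59338694e+02]), 'contact_force': array([-0.99005922,  0.07820861,  0.11335019]), 'moment': array([-0.04202782, -0.01929406,  0.02295047]), 'gripper_force': 0.0, 'gripper_width': 0.0874982036698721}
scene [[0.16, 0.682, -0.713, 1.597], [0.987, -0.125, 0.102, -0.154], [-0.019, -0.721, -0.693, 1.188], [0.0, 0.0, 0.0, 1.0]] 0.05303174035798544
top [[-0.027, -0.99, 0.142, 0.221], [-1.0, 0.025, -0.019, 0.006], [0.015, -0.142, -0.99, 1.899], [0.0, 0.0, 0.0, 1.0]] 0.00450652539258096
```

View pics/top0.png

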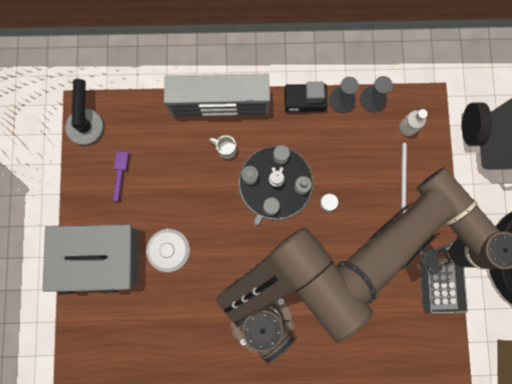

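View pics/scene0.png

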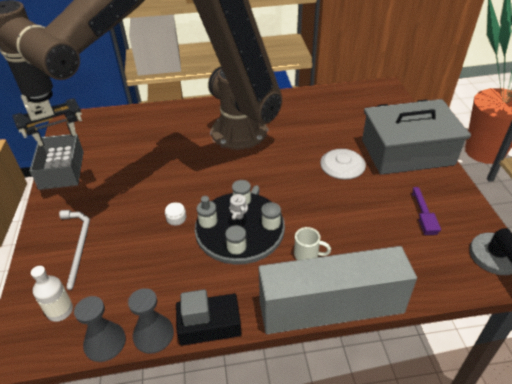

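The top view shows the carousel at about (276,182). The pointer is at (259,219), the collar at (277,178) and the knobbed jar at (304,185). The mug is at (226,147) and the tin at (330,202). Next I'll take measurements.

```bash
python3 - <<'E'
from h import *
from scipy.optimize import least_squares
for n,(r0,r1,c0,c1) in dict(top=(135,235,225,345),scene=(170,265,160,300)).items():
    c=dict(np.load(n+"0.npz")); P=cloud(c)
    cv2.imwrite(f"pics/{n}crop.png",cv2.resize(c["frame"][r0:r1,c0:c1,::-1],None,fx=5.5,fy=5.5,interpolation=cv2.INTER_CUBIC))
    Q=P[r0:r1,c0:c1].reshape(-1,3)
    Q=Q[np.isfinite(Q[:,0])]
    # deck top ring etc.
    x0=np.nanmedian(Q[(Q[:,2]>.1)],0); 
    hist=np.histogram(Q[:,2],np.arange(0,.16,.006)); print(n,x0,hist[0])
    np.save(n+"Q.npy",Q)
    T=Q[Q[:,2]>.11]; 
    print(np.c_[T].round(3).tolist()[:90])
E
```

```text
top [ 0.53361404 -0.07418232  0.10793312] [3072 1139  170  151  482 1281 1130  358   97   36   25   21   15   24
   24   99  317  293  108   15   11    5   44   76   47    9]
[[0.664, -0.071, 0.11], [0.648, -0.105, 0.111], [0.645, -0.063, 0.111], [0.645, -0.066, 0.11], [0.644, -0.086, 0.11], [0.639, -0.12, 0.111], [0.628, -0.112, 0.112], [0.625, -0.085, 0.11], [0.621, -0.089, 0.111], [0.62, -0.096, 0.113], [0.613, -0.085, 0.111], [0.578, -0.056, 0.133], [0.579, -0.06, 0.127], [0.581, -0.091, 0.111], [0.576, -0.053, 0.12], [0.574, -0.056, 0.13], [0.575, -0.06, 0.127], [0.577, 0.039, 0.11], [0.575, 0.024, 0.119], [0.569, -0.056, 0.14], [0.569, -0.059, 0.138], [0.57, -0.063, 0.132], [0.571, 0.039, 0.117], [0.573, 0.035, 0.111], [0.567, -0.056, 0.129], [0.568, -0.06, 0.123], [0.565, -0.063, 0.137], [0.565, -0.067, 0.138], [0.563, -0.07, 0.145], [0.564, -0.074, 0.142], [0.569, 0.039, 0.11], [0.568, 0.024, 0.114], [0.568, 0.02, 0.114], [0.562, -0.056, 0.133], [0.559, -0.059, 0.149], [0.562, -0.063, 0.135], [0.56, -0.067, 0.141], [0.561, -0.07, 0.14], [0.56, -0.074, 0.142], [0.56, -0.078, 0
[... 2802 characters left out ...]
75, 0.144], [0.514, -0.172, 0.139], [0.521, -0.166, 0.145], [0.517, -0.163, 0.141], [0.522, -0.159, 0.145], [0.537, -0.091, 0.148], [0.532, -0.088, 0.142], [0.532, -0.085, 0.141], [0.535, -0.082, 0.144], [0.539, -0.079, 0.147], [0.54, -0.076, 0.148], [0.538, -0.072, 0.145], [0.545, -0.07, 0.151], [0.54, -0.066, 0.146], [0.538, -0.063, 0.143], [0.541, -0.06, 0.146], [0.544, -0.057, 0.148], [0.539, -0.053, 0.142], [0.539, -0.05, 0.142], [0.539, -0.047, 0.141], [0.522, -0.182, 0.145], [0.519, -0.179, 0.141], [0.517, -0.176, 0.139], [0.522, -0.172, 0.142], [0.522, -0.169, 0.142], [0.523, -0.166, 0.143], [0.523, -0.163, 0.142], [0.522, -0.16, 0.14], [0.536, -0.091, 0.142], [0.541, -0.089, 0.146]]
```

View pics/topcrop.png

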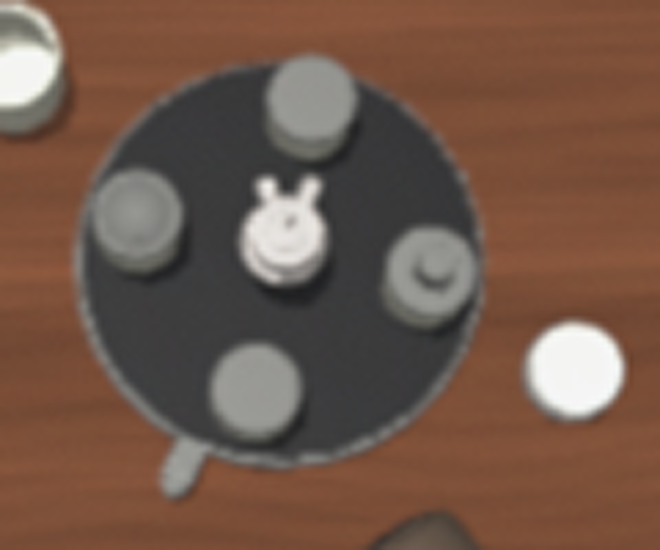

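View pics/scenecrop.png

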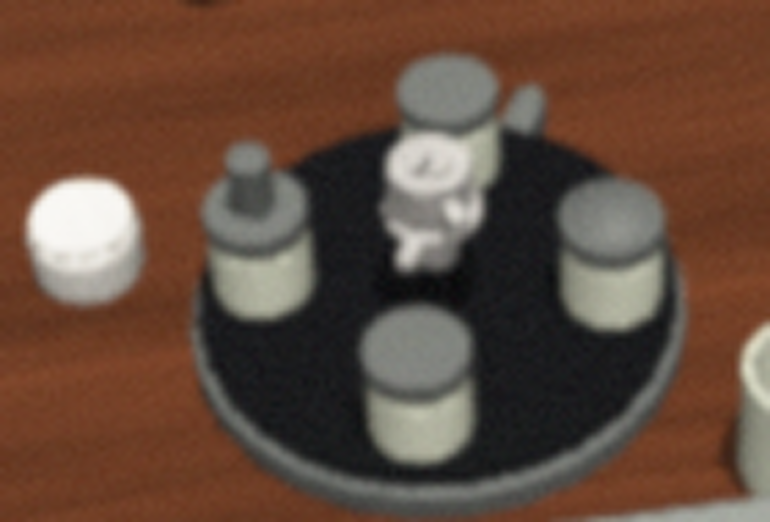

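In the crops, the lug is at upper left (265,187) of the top crop and the locked mark is at upper right (310,187). The pointer is at (180,470), lower left, and the knobbed jar is on the right at (435,265). I'll fit the geometry from these.

```bash
cat >> h.py <<'E'
from scipy.optimize import least_squares
def fitlids(Q,c=(0.552,-0.07),a=0.0,it=8):
    c=np.array(c,float)
    Z=Q[(Q[:,2]>.100)&(Q[:,2]<.118),:2]
    for _ in range(it):
        M=[];K=[]
        for k in range(4):
            u=np.array([np.cos(a+k*np.pi/2),np.sin(a+k*np.pi/2)])
            s=Z[np.hypot(*(Z-c-.105*u).T)<.040]
            if len(s)>40:M.append(s.mean(0));K.append(k)
        M=np.array(M);K=np.array(K)
        f=lambda p:(np.c_[p[0]+.105*np.cos(p[2]+K*np.pi/2),p[1]+.105*np.sin(p[2]+K*np.pi/2)]-M).ravel()
        r=least_squares(f,[*c,a]);c=r.x[:2];a=r.x[2]
    return c,a,r.fun.reshape(-1,2)
E
python3 - <<'E'
from h import *
for n in("top","scene"):
    c0=dict(np.load(n+"0.npz")); P=cloud(c0);Q=np.load(n+"Q.npy")
    hsv=cv2.cvtColor(c0["frame"],cv2.COLOR_RGB2HSV)
    c,a,res=fitlids(Q,a=-1.75)
    print(n,"axis",c.round(4),"lid ang",np.degrees(a),"res mm",(res*1e3).round(1).tolist())
    R=np.hypot(P[...,0]-c[0],P[...,1]-c[1])
    ang=np.degrees(np.arctan2(P[...,1]-c[1],P[...,0]-c[0]))
    m=(R>.155)&(R<.2)&(hsv[...,1]<70)&(P[...,0]<c[0]-.08)&(P[...,2]<.06)
    print("pointer",m.sum(),P[m].mean(0).round(4),np.median(ang[m]),R[m].max(),P[m][:,2].mean())
    k=(P[...,2]>.122)&(P[...,2]<.16)&(R>.07)&(R<.14); print("knob",k.sum(),P[k].mean(0).round(4),R[k].mean(),np.degrees(np.arctan2(*(P[k].mean(0)[:2]-c)[::-1])))
    s=(P[...,2]>.135)&(P[...,2]<.16)&(R<.03);print("collar",s.sum(),P[s].mean(0).round(4))
    for lo,hi in((.09,.112),(.112,.135)):
        l=(P[...,2]>lo)&(P[...,2]<hi)&(R>.03)&(R<.05); print("lug/mark",lo,l.sum(),np.sort(ang[l].round()).tolist()[:40])
    # others
    for nm,b in dict(mug=(.6,.75,.0,.2),tin=(.42,.6,-.3,-.2)).items():
        t=(P[...,0]>b[0])&(P[...,0]<b[1])&(P[...,1]>b[2])&(P[...,1]<b[3])&(P[...,2]>.025)&(P[...,2]<.1)&(R>.155); print(nm,t.sum(),P[t].mean(0).round(3),P[t].min(0).round(3),P[t].max(0).round(3))
E
```

```text
top axis [ 0.54   -0.0689] lid ang -102.80990740952699 res mm [[0.6, -0.7], [-1.7, 0.6], [0.6, -0.2], [0.4, 0.2]]
pointer 59 [ 0.3997 -0.034   0.0252] 152.1532740122598 0.1999302692502923 0.025184451366412557
knob 42 [ 0.5175 -0.1711  0.1393] 0.10487654585172693 -102.38904780286921
collar 125 [ 0.541  -0.0685  0.143 ]
lug/mark 0.09 12 [-59.0, -33.0, -31.0, -31.0, -29.0, -28.0, -26.0, -25.0, -24.0, -23.0, -21.0, -19.0]
lug/mark 0.112 6 [10.0, 13.0, 14.0, 19.0, 21.0, 24.0]
mug 222 [0.688 0.13  0.064] [0.646 0.087 0.025] [0.721 0.189 0.094]
tin 210 [ 0.453 -0.274  0.045] [ 0.422 -0.3    0.026] [ 0.488 -0.245  0.058]
scene axis [ 0.544  -0.0689] lid ang -102.1465505466741 res mm [[-3.0, -0.7], [3.2, 0.4], [-1.4, 0.8], [1.3, -0.4]]
pointer 61 [ 0.4049 -0.0449  0.0295] 151.8722486466034 0.19994328379878906 0.02952246908083941
knob 69 [ 0.5217 -0.1709  0.1376] 0.10465618766041872 -102.32186498458098
collar 149 [ 0.5441 -0.0694  0.1433]
lug/mark 0.09 18 [-117.0, -38.0, -35.0, -35.0, -35.0, -33.0, -32.0, -31.0, -29.0, -28.0, -27.0, -27.0, -25.0, -24.0, -24.0, -23.0, -23.0, 114.0]
lug/mark 0.112 13 [12.0, 12.0, 13.0, 15.0, 16.0, 16.0, 20.0, 22.0, 24.0, 25.0, 25.0, 28.0, 29.0]
mug 695 [0.69  0.129 0.059] [0.645 0.086 0.025] [0.724 0.194 0.091]
tin 271 [ 0.462 -0.274  0.043] [ 0.421 -0.3    0.025] [ 0.491 -0.245  0.055]
```

>>> apply_moves([
  [1, -0.01, 0.0087, 0, 0, 0, 0],
  [1, -0.025, 0.0217, 0, 0, 0, 0],
  [1, -0.025, 0.0217, 0, 0, 0, 0],
  [1, -0.025, 0.0217, 0, 0, 0, 0],
  [1, -0.025, 0.0217, 0, 0, 0, 0],
  [1, -0.025, 0.0217, 0, 0, 0, 0],
  [1, -0.025, 0.0217, 0, 0, 0, 0],
  [1, -0.025, 0.0217, 0, 0, 0, 0],
  [1, -0.025, 0.0217, 0, 0, 0, 0],
  [1, -0.025, 0.0217, 0, 0, 0, 0],
  [1, -0.025, 0.0217, 0, 0, 0, 0],
  [1, -0.025, 0.0217, 0, 0, 0, 0],
  [1, -0.025, 0.0217, 0, 0, 0, 0],
  [1, -0.025, 0.0217, 0, 0, 0, 0],
  [1, -0.025, 0.0217, 0, 0, 0, 0],
  [1, -0.025, 0.0217, 0, 0, 0, 0],
  [1, -0.025, 0.0217, 0, 0, 0, 0],
  [1, -0.025, 0.0217, 0, 0, 0, 0],
  [1, -0.025, 0.0217, 0, 0, 0, 0],
  [1, -0.0228, 0.0192, 0, 0, 0, 0],
], newtons=30)

```text
time_s: 1.77
tcp_pos: [0.5424, -0.0672, 0.2057]
eef_rot: [180.0, 0.0, -159.3]
contact_force: [0.6, -0.3, 0.6]
gripper_width: 0.0874
gripper_force: 0.0
```

>>> apply_moves([
  [1, 0, 0, 0, 0, 0, 0],
  [1, 0, 0, 0, 0, 0, 0],
])

```text
time_s: 1.93
tcp_pos: [0.5422, -0.0678, 0.2053]
eef_rot: [180.0, -0.0, -159.2]
contact_force: [-0.6, 0.5, -1.1]
gripper_width: 0.0879
gripper_force: 0.0
```

```bash
cat >> h.py <<'E'
def plan(x,y,z,yaw,s=None):
    "tool-frame shift (in /1000mm units = m) then turn about tool z (in 90deg) to a tool-down pose"
    s=s or get_state(); d=np.array([x,y,z])-s["tcp_pos"]; a=np.radians(s["eef_rot"][2])
    dy=(yaw-s["eef_rot"][2]+180)%360-180
    return np.round([d[0]*np.cos(a)+d[1]*np.sin(a), d[0]*np.sin(a)-d[1]*np.cos(a), -d[2], -dy/90],4)
E
python3 - <<'E'
from h import *
s=get_state();print({k:np.round(v,3) for k,v in s.items()})
print(plan(.542,-.069,.132,-161))
c0=dict(np.load("top0.npz"));hsv=cv2.cvtColor(c0["frame"],cv2.COLOR_RGB2HSV)
# rays cut with plane z=.03 for pointer; z=.036 rim
def plane(c,uv,z):
    n=cv2.undistortPoints(np.array(uv,float).reshape(-1,1,2),c["camera_matrix"],np.array([c["k1"],0,0,0.])).reshape(-1,2)
    d=np.c_[n,np.ones(len(n))]@c["T"][:3,:3].T;o=c["T"][:3,3];return o+d*((z-o[2])/d[:,2])[:,None]
for n in("top","scene"):
    c=dict(np.load(n+"0.npz"));h=cv2.cvtColor(c["frame"],cv2.COLOR_RGB2HSV)
    v,u=np.nonzero((h[...,1]<80)&(h[...,2]>70));X=plane(c,np.c_[u,v],.03)
    for ax in([.54,-.069],[.542,-.069],[.544,-.069]):
        r=np.hypot(*(X[:,:2]-ax).T);a=np.degrees(np.arctan2(X[:,1]-ax[1],X[:,0]-ax[0]))
        m=(r>.162)&(r<.195)&(a>140)&(a<164);print(n,ax,m.sum(),X[m].mean(0).round(4),a[m].mean().round(2),r[m].max().round(3))
E
```

```text
{'time_s': np.float64(1.933), 'joints': array([ 1.3409e+01,  8.5130e+00, -1.5631e+01, -1.6000e-02, -6.5906e+01,
       -8.2584e+01]), 'qd': array([-2.03 , -0.802, -0.908,  0.026, -0.288,  0.861]), 'joint_torque': array([  1.05 , -39.937,  29.018,   6.82 ,   0.044,  -0.203]), 'tcp_pos': array([ 0.542, -0.068,  0.205]), 'eef_rot': array([ 1.79979e+02, -4.80000e-02, -1.59182e+02]), 'contact_force': array([-0.566,  0.47 , -1.072]), 'moment': array([-0.063,  0.095,  0.008]), 'gripper_force': np.float64(0.0), 'gripper_width': np.float64(0.088)}
[ 0.0006 -0.001   0.0733  0.0202]
top [0.54, -0.069] 40 [0.3851 0.0109 0.03  ] 152.7 0.189
top [0.542, -0.069] 43 [0.3861 0.0108 0.03  ] 152.88 0.191
top [0.544, -0.069] 46 [0.3869 0.0105 0.03  ] 153.15 0.193
scene [0.54, -0.069] 57 [0.3794 0.0015 0.03  ] 156.25 0.192
scene [0.542, -0.069] 60 [0.3801 0.0011 0.03  ] 156.56 0.194
scene [0.544, -0.069] 62 [0.3826 0.0013 0.03  ] 156.41 0.195
```

>>> apply_moves([
  [1, 0, -0.001, 0.012, 0, 0, 0],
  [1, 0, 0, 0.02, 0, 0, 0],
  [1, 0, 0, 0.02, 0, 0, 0],
  [1, 0, 0, 0.014, 0, 0, 0],
  [1, 0, 0, 0.007, 0, 0, 0],
  [0, 0, 0, 0, 0, 0, 0],
  [0, 0, 0, 0, 0, 0, 0],
  [0, 0, 0, 0, 0, 0, 0],
  [0, 0, 0, 0, 0, 0, 0],
  [0, 0, 0, 0, 0, 0, 0],
  [0, 0, 0, 0, 0, 0, 0],
  [0, 0, 0, 0, 0, 0, 0],
], newtons=25)

```text
time_s: 2.93
tcp_pos: [0.5428, -0.0704, 0.1331]
eef_rot: [-180.0, 0.0, -159.3]
contact_force: [-0.3, 0.3, 1.8]
gripper_width: 0.0465
gripper_force: 0.0
```

```bash
python3 - <<'E'
from h import *
s=get_state();print({k:np.round(v,3) for k,v in s.items()})
E
```

```text
{'time_s': np.float64(2.933), 'joints': array([ 1.3124e+01,  1.2023e+01, -2.1380e+01,  1.0000e-03, -5.6560e+01,
       -8.2449e+01]), 'qd': array([ 0.058,  0.188, -0.168, -0.082, -0.008, -0.004]), 'joint_torque': array([-1.8000e-02, -4.3191e+01,  2.5999e+01,  6.1930e+00, -7.4000e-02,
        0.0000e+00]), 'tcp_pos': array([ 0.543, -0.07 ,  0.133]), 'eef_rot': array([-1.79994e+02,  3.70000e-02, -1.59324e+02]), 'contact_force': array([-0.306,  0.291,  1.797]), 'moment': array([-0.   ,  0.053, -0.063]), 'gripper_force': np.float64(0.0), 'gripper_width': np.float64(0.046)}
```

>>> apply_moves([
  [0, 0, 0, 0, 0, 0, 0],
  [0, 0, 0, 0, 0, 0, 0],
  [0, 0, 0, 0, 0, 0, 0],
])

```text
time_s: 3.18
tcp_pos: [0.5426, -0.0705, 0.1328]
eef_rot: [180.0, -0.0, -159.3]
contact_force: [0.1, 0.0, -1.1]
gripper_width: 0.0263
gripper_force: 0.0
```

The fingers have closed past the collar's 48 mm width without meeting any resistance. I'll stop and look.

```bash
python3 - <<'E'
from h import *
s=get_state();print(s["gripper_width"],s["tcp_pos"],s["gripper_force"])
a=capture("scene");b=capture("top")
np.savez("scene1.npz",**a);np.savez("top1.npz",**b)
A=cv2.resize(a["frame"][110:260,140:300],None,fx=3.7,fy=3.7,interpolation=cv2.INTER_CUBIC);B=cv2.resize(b["frame"][120:240,200:350],None,fx=3.7,fy=3.7,interpolation=cv2.INTER_CUBIC)
cv2.imwrite("pics/s1.png",A[...,::-1]);
E
```

```text
0.026346589371155835 [ 0.54257926 -0.07045667  0.13276797] 0.0
```

View pics/s1.png

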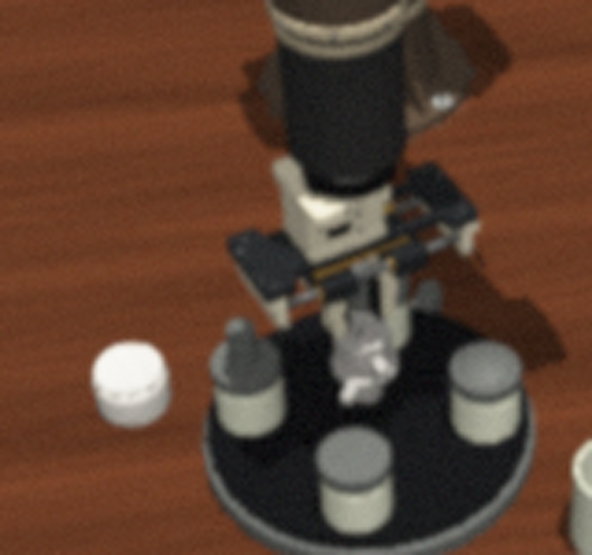

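The fingers, at crop (340,315) and (395,315), appear to be behind the collar at (365,350). I'll check this against the depth data and the projected TCP.

```bash
python3 - <<'E'
from h import *
s=get_state();t=s["tcp_pos"]
def proj(c,X):
    p=(np.array(X)-c["T"][:3,3])@c["T"][:3,:3]; q=p[:2]/p[2]; q=q*(1+c["k1"]*(q@q)); return (c["camera_matrix"]@[*q,1])[:2]
c=dict(np.load("scene1.npz"));P=cloud(c)
for nm,X in dict(tcp=t,tip=t-[0,0,.019],collartop=[.542,-.069,.14],up=t+[0,0,.047]).items():
    p=proj(c,X);print(nm,p.round(1),((p-[140,110])*3.7).round())
for v in range(180,216,3):
    print(v,[tuple((P[v,u]*1000).round().astype(int).tolist()) if np.isfinite(P[v,u,0]) else None for u in range(227,252,3)])
E
```

```text
tcp [237.  201.7] [359. 339.]
tip [237.3 205.9] [360. 355.]
collartop [237.3 199.9] [360. 333.]
up [236.2 191. ] [356. 300.]
180 [(578, -98, 262), (575, -89, 258), (567, -80, 249), (406, -58, 101), (525, -58, 208), (558, -52, 237), (570, -44, 246), (576, -36, 251), (566, -26, 239)]
183 [(575, -99, 248), (576, -90, 247), (570, -80, 240), (571, -72, 240), (575, -63, 242), (542, -51, 210), (563, -44, 227), (568, -36, 231), (325, 4, 3)]
186 [(588, -100, 248), (588, -91, 246), (587, -82, 244), (585, -73, 240), (528, -60, 186), (544, -52, 199), (542, -42, 196), (449, -22, 107), (340, 1, 2)]
189 [(592, -101, 240), (587, -92, 233), (586, -83, 230), (457, -64, 107), (527, -60, 172), (546, -52, 188), (544, -43, 185), (458, -24, 101), (357, -1, 3)]
192 [(591, -102, 226), (558, -91, 194), (555, -81, 189), (460, -65, 96), (525, -60, 157), (544, -53, 173), (543, -43, 171), (455, -24, 84), (411, -8, 40)]
195 [(543, -100, 168), (561, -92, 184), (554, -82, 175), (525, -71, 145), (525, -61, 144), (545, -54, 162), (465, -36, 82), (458, -25, 73), (416, -9, 30)]
198 [(425, -95, 40), (563, -93, 173), (558
[... 187 characters left out ...]
2, -65, 144), (554, -55, 144), (545, -45, 134), (457, -26, 43), (455, -15, 40)]
204 [(455, -98, 40), (545, -93, 129), (562, -85, 144), (559, -75, 140), (563, -66, 142), (558, -56, 135), (548, -46, 123), (470, -28, 42), (468, -17, 39)]
207 [(466, -100, 37), (541, -94, 112), (557, -85, 126), (562, -76, 129), (566, -67, 131), (566, -58, 130), (546, -46, 108), (478, -29, 36), (484, -19, 40)]
210 [(479, -101, 35), (546, -95, 103), (550, -86, 105), (555, -76, 108), (555, -67, 107), (577, -59, 128), (560, -48, 108), (495, -31, 39), (494, -21, 36)]
213 [(495, -103, 37), (496, -93, 36), (563, -87, 105), (567, -78, 107), (570, -69, 109), (568, -59, 105), (505, -43, 37), (511, -34, 41), (507, -23, 35)]
```

```bash
python3 - <<'E'
import cv2,numpy as np
b=dict(np.load("top1.npz"))
cv2.imwrite("pics/t1.png",cv2.resize(b["frame"][120:240,200:350,::-1],None,fx=5,fy=5,interpolation=cv2.INTER_CUBIC))
E
```

```text
(no output)
```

View pics/t1.png

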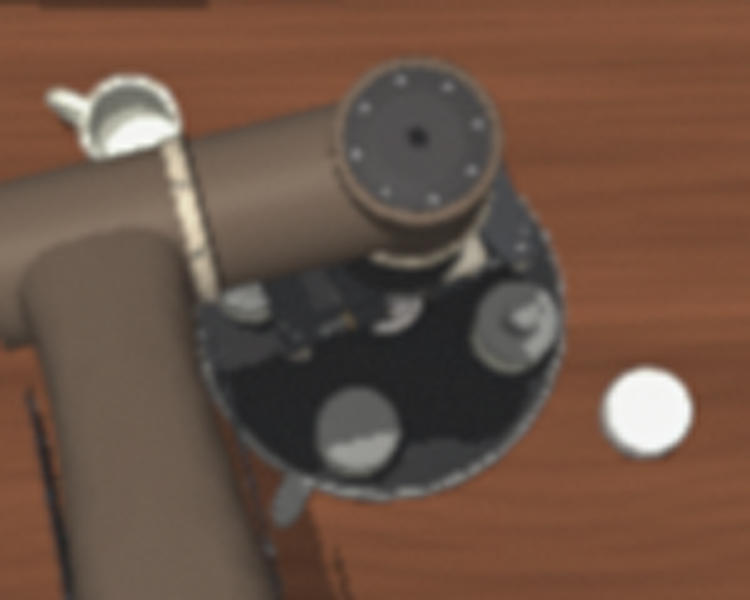

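```bash
python3 - <<'E'
from h import *
for n in("scene0","scene1"):
    c=dict(np.load(n+".npz"));P=cloud(c);print(n,"x/z in mm, cols u=225..253 step 2")
    for v in range(188,214,2):
        print(v," ".join("%3d/%3d"%(P[v,u,0]*1000,P[v,u,2]*1000) if np.isfinite(P[v,u,0]) else "  --   " for u in range(225,254,2)))
c=dict(np.load("scene0.npz"));P=cloud(c)
# tool tip in first picture
m=(abs(P[...,0]-.238)<.1)&(abs(P[...,1]+.632)<.1)
print(np.histogram(P[m][:,2],np.arange(0,.32,.02)))
s=get_state();print(s["joints"].round(2))
E
```

```text
scene0 x/z in mm, cols u=225..253 step 2
188 329/ -2 331/ -1 335/  1 336/  0 445/102 448/103 445/ 99 449/103 449/101 448/ 99 453/103 458/106 453/100 354/  5 387/ 35
190 352/  9 351/  7 350/  5 349/  3 450/ 98 457/103 458/103 458/101 459/102 460/101 467/107 466/104 453/ 92 393/ 33 396/ 34
192 354/  1 359/  5 362/  7 400/ 42 446/ 84 459/ 96 466/101 465/100 468/101 470/101 464/ 95 463/ 93 448/ 77 408/ 37 403/ 31
194 404/ 39 403/ 37 404/ 37 407/ 39 440/ 70 520/146 522/146 515/139 465/ 88 467/ 90 464/ 85 458/ 79 450/ 70 416/ 35 426/ 43
196 412/ 38 413/ 37 413/ 36 415/ 36 523/141 529/145 526/141 530/144 529/142 531/143 461/ 74 459/ 70 448/ 58 431/ 40 428/ 36
198 417/ 32 424/ 38 423/ 36 532/142 534/143 540/147 544/151 537/143 543/147 539/142 465/ 68 462/ 63 451/ 52 438/ 37 438/ 36
200 431/ 37 433/ 38 439/ 42 542/143 542/142 545/144 548/146 549/146 550/145 548/142 540/133 461/ 53 453/ 43 447/ 37 442/ 30
202 442/ 38 444/ 39 440/ 34 547/139 555/146 553/143 553/142 553/141 557/144 559/145 544/128 459/ 41 453/ 35 455/ 35 456/ 34
204 451/ 37 451/ 36 452/ 36 551/134 559/141 561/142 559/139 554/133
[... 1768 characters left out ...]
3 562/132 563/131 558/125 540/106 472/ 35 475/ 37 479/ 40 479/ 39
208 472/ 40 469/ 35 539/105 545/111 559/123 560/124 562/125 561/122 570/130 574/133 551/108 481/ 35 484/ 36 486/ 37 486/ 36
210 481/ 39 478/ 35 477/ 32 552/108 549/105 552/106 554/107 554/106 570/121 580/131 559/108 493/ 37 492/ 35 494/ 36 495/ 36
212 486/ 35 490/ 38 489/ 35 555/102 557/103 564/109 557/101 562/105 566/108 564/104 498/ 34 499/ 34 495/ 28 505/ 38 505/ 37
(array([1449,  163,  237,  172,  151,    0,    0,    0,    0,    0,    0,
         25,   58,   71,   33]), array([0.  , 0.02, 0.04, 0.06, 0.08, 0.1 , 0.12, 0.14, 0.16, 0.18, 0.2 ,
       0.22, 0.24, 0.26, 0.28, 0.3 ]))
[ 13.12  12.06 -21.4   -0.   -56.55 -82.45]
```

The depth data shows the fingers pointing at the collar in x and y. Their tips end at z≈0.157, though, not the 0.114 the TCP reading implies, and the collar hasn't moved. So the real tool is about 42 mm higher than it reports, and the first picture agrees: nothing of the tool was below 0.22 there. I'll reopen, go lower in two steps and measure again.

>>> apply_moves([
  [1, 0, 0, 0, 0, 0, 0],
  [1, 0, 0, 0, 0, 0, 0],
  [1, 0, 0, 0, 0, 0, 0],
  [1, 0, 0, 0, 0, 0, 0],
  [1, 0, 0, 0, 0, 0, 0],
  [1, 0, 0, 0, 0, 0, 0],
  [1, 0, 0, 0, 0, 0, 0],
  [1, 0, 0, 0, 0, 0, 0],
  [1, 0, 0, 0, 0, 0, 0],
  [1, 0, 0, 0.008, 0, 0, 0],
  [1, 0, 0, 0.008, 0, 0, 0],
  [1, 0, 0, 0.006, 0, 0, 0],
  [1, 0, 0, 0, 0, 0, 0],
])

```text
time_s: 4.37
tcp_pos: [0.5413, -0.0706, 0.1087]
eef_rot: [180.0, -0.2, -159.3]
contact_force: [-0.8, 0.4, -0.1]
gripper_width: 0.0875
gripper_force: 0.0
```

```bash
python3 - <<'E'
from h import *
c=capture("scene");np.savez("scene2.npz",**c);P=cloud(c);s=get_state();print(s["tcp_pos"],s["gripper_width"],s["contact_force"])
P0=cloud(dict(np.load("scene0.npz")))
m=(P[...,2]-P0[...,2]>.03)&(abs(P[...,0]-.543)<.07)&(abs(P[...,1]+.07)<.08)
a=np.radians(s["eef_rot"][2]);d=P-s["tcp_pos"]
ty=d[...,0]*np.sin(a)-d[...,1]*np.cos(a);tx=d[...,0]*np.cos(a)+d[...,1]*np.sin(a)
for lo in np.arange(.11,.25,.01):
    k=m&(P[...,2]>=lo)&(P[...,2]<lo+.01)
    L=k&(ty<0);R=k&(ty>0)
    print(lo.round(2),L.sum(),R.sum(),*( [(ty[q].mean()*1e3).round(1),(tx[q].mean()*1e3).round(1)] if q.any() else None for q in(L,R)))
E
```

```text
[ 0.54178753 -0.07059005  0.10950816] 0.08779768008377496 [ 0.06874489 -0.49183935 -0.45496944]
0.11 0 0 None None
0.12 0 0 None None
0.13 4 10 [np.float64(-51.6), np.float64(-6.7)] [np.float64(50.0), np.float64(-3.0)]
0.14 19 16 [np.float64(-53.5), np.float64(-4.4)] [np.float64(48.9), np.float64(-3.2)]
0.15 15 14 [np.float64(-51.9), np.float64(-5.8)] [np.float64(50.3), np.float64(-4.8)]
0.16 12 17 [np.float64(-52.7), np.float64(-7.3)] [np.float64(51.1), np.float64(-4.9)]
0.17 4 15 [np.float64(-55.7), np.float64(-10.4)] [np.float64(50.6), np.float64(-6.6)]
0.18 0 10 None [np.float64(50.3), np.float64(-4.6)]
0.19 4 5 [np.float64(-81.3), np.float64(-23.8)] [np.float64(48.2), np.float64(5.1)]
0.2 30 22 [np.float64(-62.7), np.float64(-32.1)] [np.float64(48.1), np.float64(-20.8)]
0.21 78 88 [np.float64(-48.2), np.float64(-30.9)] [np.float64(43.9), np.float64(-20.3)]
0.22 63 83 [np.float64(-54.9), np.float64(-27.9)] [np.float64(57.1), np.float64(-7.9)]
0.23 116 112 [np.float64(-57.7), np.float64(-17.0)] [np.float64(53.7), np.float64(-5.5)]
0.24 190 126 [np.float64(-56.4), np.float64(-9.8)] [np.float64(60.9), np.float64(1.8)]
0.25 62 13 [np.float64(-30.1), np.float64(-14.8)] [np.float64(9.9), np.float64(-20.3)]
```

>>> apply_moves([
  [1, 0, 0, 0.008, 0, 0, 0],
  [1, 0, 0, 0.007, 0, 0, 0],
  [1, 0, 0, 0.005, 0, 0, 0],
  [0, 0, 0, 0, 0, 0, 0],
  [0, 0, 0, 0, 0, 0, 0],
  [0, 0, 0, 0, 0, 0, 0],
  [0, 0, 0, 0, 0, 0, 0],
  [0, 0, 0, 0, 0, 0, 0],
  [0, 0, 0, 0, 0, 0, 0],
  [0, 0, 0, 0, 0, 0, 0],
  [0, 0, 0, 0, 0, 0, 0],
  [0, 0, 0, 0, 0, 0, 0],
  [0, 0, 0, 0, 0, 0, 0],
], newtons=25)

```text
time_s: 5.5
tcp_pos: [0.5421, -0.0687, 0.0909]
eef_rot: [179.9, 0.0, -159.3]
contact_force: [-4.3, 11.6, 4.8]
gripper_width: 0.0474
gripper_force: 25.0
```

```bash
python3 - <<'E'
from h import *
s=get_state();print({k:np.round(v,3) for k,v in s.items()})
E
```

```text
{'time_s': np.float64(5.5), 'joints': array([ 13.222,  14.562, -24.297,  -0.175, -51.127, -82.454]), 'qd': array([ 0.044,  0.029,  0.103, -0.038,  0.028, -0.075]), 'joint_torque': array([ -5.458, -42.676,  23.825,   8.703,   0.674,   0.06 ]), 'tcp_pos': array([ 0.542, -0.069,  0.091]), 'eef_rot': array([ 1.79866e+02,  3.20000e-02, -1.59342e+02]), 'contact_force': array([-4.3  , 11.558,  4.817]), 'moment': array([ 4.016,  1.671, -0.097]), 'gripper_force': np.float64(25.001), 'gripper_width': np.float64(0.047)}
```

>>> apply_moves([
  [0, 0, 0.002, 0, 0, 0, 0],
  [0, 0, 0, 0, 0, 0, 0.02],
  [0, 0, 0, 0, 0, 0, 0.04],
  [0, 0, 0, 0, 0, 0, 0.04],
  [0, 0, 0, 0, 0, 0, 0.04],
  [0, 0, 0, 0, 0, 0, 0.04],
  [0, 0, 0, 0, 0, 0, 0.04],
  [0, 0, 0, 0, 0, 0, 0.04],
  [0, 0, 0, 0, 0, 0, 0.04],
  [0, 0, 0, 0, 0, 0, 0.04],
  [0, 0, 0, 0, 0, 0, 0.04],
  [0, 0, 0, 0, 0, 0, 0.04],
  [0, 0, 0, 0, 0, 0, 0.02],
  [0, 0, 0, 0, 0, 0, 0],
])

```text
time_s: 6.67
tcp_pos: [0.5421, -0.069, 0.0909]
eef_rot: [-180.0, 0.0, 161.0]
contact_force: [1.2, -2.4, -0.5]
gripper_width: 0.0477
gripper_force: 25.0
```

```bash
python3 - <<'E'
from h import *
s=get_state();print({k:np.round(v,3) for k,v in s.items()})
E
```

```text
{'time_s': np.float64(6.667), 'joints': array([ 1.3320e+01,  1.4526e+01, -2.4432e+01,  3.8000e-02, -5.1023e+01,
       -1.2236e+02]), 'qd': array([ 0.04 ,  0.024, -0.089, -0.073, -0.065,  3.824]), 'joint_torque': array([  1.606, -44.704,  24.094,   5.121,  -0.178,  -0.581]), 'tcp_pos': array([ 0.542, -0.069,  0.091]), 'eef_rot': array([-1.79985e+02,  3.20000e-02,  1.60984e+02]), 'contact_force': array([ 1.18 , -2.368, -0.467]), 'moment': array([-0.904, -0.315, -0.11 ]), 'gripper_force': np.float64(25.0), 'gripper_width': np.float64(0.048)}
```

>>> apply_moves([
  [0, 0, 0, 0, 0, 0, 0.015],
  [0, 0, 0, 0, 0, 0, 0.015],
  [0, 0, 0, 0, 0, 0, 0.015],
  [0, 0, 0, 0, 0, 0, 0.015],
  [0, 0, 0, 0, 0, 0, 0],
])

```text
time_s: 7.08
tcp_pos: [0.542, -0.069, 0.0909]
eef_rot: [-180.0, 0.0, 155.5]
contact_force: [1.2, -5.1, 0.3]
gripper_width: 0.0476
gripper_force: 25.0
```

```bash
python3 - <<'E'
from h import *
s=get_state();print(s["moment"],s["joint_torque"][5],s["eef_rot"],s["joints"][5])
E
```

```text
[-1.82245133 -0.46601656 -0.11302939] -0.30824605375528336 [-1.79980344e+02  2.63028320e-02  1.55534318e+02] -127.81031206289806
```

>>> apply_moves([
  [0, 0, 0, 0, 0, 0, 0.015],
  [0, 0, 0, 0, 0, 0, 0.015],
  [0, 0, 0, 0, 0, 0, 0],
])

```text
time_s: 7.33
tcp_pos: [0.542, -0.0691, 0.0909]
eef_rot: [-180.0, 0.0, 152.9]
contact_force: [2.0, -6.3, 0.1]
gripper_width: 0.0474
gripper_force: 25.0
```

```bash
python3 - <<'E'
from h import *
s=get_state();print(s["moment"],s["joint_torque"][5],s["eef_rot"],s["joints"][5])
E
```

```text
[-1.90882635 -0.43936614  0.67642089] -1.1042625457048416 [-1.79960878e+02  3.08058960e-02  1.52908594e+02] -130.45831131500674
```

The moment about z rose from −0.11 to +0.68 N·m after about 47.8° of turn, which suggests the stop. I'll give it a little more to confirm.

>>> apply_moves([
  [0, 0, 0, 0, 0, 0, 0.015],
  [0, 0, 0, 0, 0, 0, 0.01],
  [0, 0, 0, 0, 0, 0, 0],
])

```text
time_s: 7.58
tcp_pos: [0.5421, -0.0691, 0.091]
eef_rot: [-179.9, 0.0, 150.7]
contact_force: [1.8, -5.9, 0.8]
gripper_width: 0.0474
gripper_force: 25.0
```

```bash
python3 - <<'E'
from h import *
s=get_state();print(s["moment"],s["joint_torque"][5],s["eef_rot"],s["joints"][5])
E
```

```text
[-2.07034197 -0.3988858   0.73731162] -1.0439981147646904 [-1.79946885e+02  3.49750920e-02  1.50707355e+02] -132.67549841548305
```

The moment stays flat at 0.7 N·m while the grip slips, so the collar is on its stop. Now I'll release, rise and turn the wrist for the knob.

>>> apply_moves([
  [1, 0, 0, 0, 0, 0, 0],
  [1, 0, 0, 0, 0, 0, 0],
  [1, 0, 0, 0, 0, 0, 0],
  [1, 0, 0, 0, 0, 0, 0],
  [1, 0, 0, 0, 0, 0, 0],
  [1, 0, 0, 0, 0, 0, 0],
  [1, 0, 0, 0, 0, 0, 0],
  [1, 0, 0, -0.01, 0, 0, 0],
  [1, 0, 0, -0.025, 0, 0, 0],
  [1, 0, 0, -0.025, 0, 0, 0],
  [1, 0, 0, -0.015, 0, 0, 0],
])

```text
time_s: 8.5
tcp_pos: [0.5429, -0.0687, 0.1691]
eef_rot: [179.9, 0.1, 150.8]
contact_force: [1.2, -0.6, 0.1]
gripper_width: 0.0876
gripper_force: 0.0
```

>>> apply_moves([
  [1, 0, 0, 0, 0, 0, -0.04],
  [1, 0, 0, 0, 0, 0, -0.07],
  [1, 0, 0, 0, 0, 0, -0.07],
  [1, 0, 0, 0, 0, 0, -0.07],
  [1, 0, 0, 0, 0, 0, -0.07],
  [1, 0, 0, 0, 0, 0, -0.07],
  [1, 0, 0, 0, 0, 0, -0.07],
  [1, 0, 0, 0, 0, 0, -0.07],
  [1, 0, 0, 0, 0, 0, -0.07],
  [1, 0, 0, 0, 0, 0, -0.07],
  [1, 0, 0, 0, 0, 0, -0.07],
  [1, 0, 0, 0, 0, 0, -0.07],
  [1, 0, 0, 0, 0, 0, -0.07],
  [1, 0, 0, 0, 0, 0, -0.07],
  [1, 0, 0, 0, 0, 0, -0.07],
  [1, 0, 0, 0, 0, 0, -0.07],
  [1, 0, 0, 0, 0, 0, -0.07],
  [1, 0, 0, 0, 0, 0, -0.03],
  [1, 0, 0, 0, 0, 0, 0],
  [1, 0, 0, 0, 0, 0, 0],
])

```text
time_s: 10.17
tcp_pos: [0.542, -0.0686, 0.1664]
eef_rot: [-180.0, 0.0, -102.3]
contact_force: [-1.2, -0.2, -0.3]
gripper_width: 0.0876
gripper_force: 0.0
```

```bash
python3 - <<'E'
from h import *
s=get_state();print(s["tcp_pos"],s["eef_rot"],s["joints"],s["gripper_width"])
ang=np.radians(-102.3)
print(plan(.542+.105*np.cos(ang),-.069+.105*np.sin(ang),.165,-102.3))
c=capture("scene");np.savez("scene3.npz",**c);P=cloud(c);ax=np.array([.5435,-.069])
R=np.hypot(P[...,0]-ax[0],P[...,1]-ax[1]);a=np.degrees(np.arctan2(P[...,1]-ax[1],P[...,0]-ax[0]))
l=(P[...,2]>.112)&(P[...,2]<.135)&(R>.029)&(R<.05);print("lug",np.sort(a[l].round()).tolist())
m=(P[...,2]>.122)&(P[...,2]<.15)&(R>.07)&(R<.14);print("knob",m.sum(),P[m].mean(0).round(4))
cv2.imwrite("pics/s3.png",cv2.resize(c["frame"][150:260,160:290,::-1],None,fx=5,fy=5,interpolation=cv2.INTER_CUBIC))
E
```

```text
[ 0.54197217 -0.06859009  0.1663875 ] [-1.79969629e+02  1.19882015e-02 -1.02288294e+02] [ 1.33431450e+01  1.01807661e+01 -1.89534809e+01  2.66767312e-03
 -6.08331848e+01 -2.56327412e+01] 0.08759298631112955
[ 1.054e-01 -1.000e-04  1.400e-03  1.000e-04]
lug [-39.0, -37.0, -35.0, -35.0, -32.0, -32.0, -31.0, -31.0, -31.0, -26.0, -25.0, -25.0, -23.0, -22.0, -22.0, -20.0]
knob 71 [ 0.5216 -0.1711  0.1373]
```

View pics/s3.png

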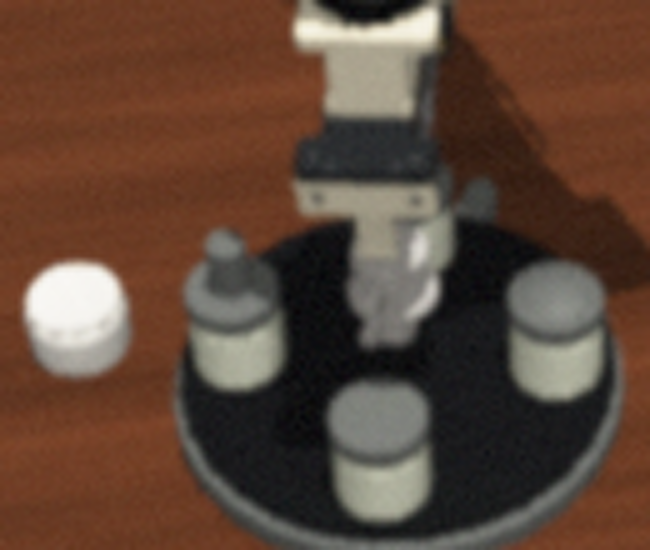

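The lug now lies right over the mark, at (380,330) in this crop. The carousel and jars haven't moved, and the knob is at (225,250). I'll go to the knob.

>>> apply_moves([
  [1, 0.015, 0, 0, 0, 0, 0],
  [1, 0.025, 0, 0, 0, 0, 0],
  [1, 0.025, 0, 0, 0, 0, 0],
  [1, 0.025, 0, 0, 0, 0, 0],
  [1, 0.015, 0, 0.01, 0, 0, 0],
  [1, 0, 0, 0.02, 0, 0, 0],
  [1, 0, 0, 0.02, 0, 0, 0],
  [1, 0, 0, 0.018, 0, 0, 0],
  [1, 0, 0, 0.01, 0, 0, 0],
  [1, 0, 0, 0.005, 0, 0, 0],
  [1, 0, 0, 0, 0, 0, 0],
])

```text
time_s: 11.13
tcp_pos: [0.5193, -0.1712, 0.0821]
eef_rot: [179.9, -0.0, -102.2]
contact_force: [0.1, 0.2, -0.2]
gripper_width: 0.0872
gripper_force: 0.0
```

>>> apply_moves([
  [0, 0, 0, 0, 0, 0, 0],
  [0, 0, 0, 0, 0, 0, 0],
  [0, 0, 0, 0, 0, 0, 0],
  [0, 0, 0, 0, 0, 0, 0],
  [0, 0, 0, 0, 0, 0, 0],
  [0, 0, 0, 0, 0, 0, 0],
  [0, 0, 0, 0, 0, 0, 0],
  [0, 0, 0, 0, 0, 0, 0],
  [0, 0, 0, 0, 0, 0, 0],
  [0, 0, 0, 0, 0, 0, 0],
  [0, 0, 0, 0, 0, 0, 0],
  [0, 0, 0, 0, 0, 0, 0],
], newtons=25)

```text
time_s: 12.13
tcp_pos: [0.5196, -0.1713, 0.0827]
eef_rot: [180.0, -0.0, -102.2]
contact_force: [-1.3, 0.6, 0.6]
gripper_width: 0.0254
gripper_force: 25.0
```

```bash
python3 - <<'E'
from h import *
s=get_state();print({k:np.round(v,4) for k,v in s.items()})
E
```

```text
{'time_s': np.float64(12.1333), 'joints': array([ 2.28080e+00,  1.51560e+01, -2.48336e+01, -1.10000e-03,
       -5.00279e+01, -1.44599e+01]), 'qd': array([-0.0263,  0.0497,  0.06  ,  0.0528,  0.0467, -0.0449]), 'joint_torque': array([ 8.62000e-02, -4.54083e+01,  2.42092e+01,  5.74840e+00,
        2.09600e-01, -1.20000e-02]), 'tcp_pos': array([ 0.5196, -0.1713,  0.0827]), 'eef_rot': array([ 1.799829e+02, -3.600000e-03, -1.021799e+02]), 'contact_force': array([-1.268 ,  0.6092,  0.6185]), 'moment': array([ 0.0211,  0.3046, -0.0071]), 'gripper_force': np.float64(25.0), 'gripper_width': np.float64(0.0254)}
```

The knob is gripped (25.4 mm, 25 N). While the arm holds, I'll refine the pointer bearing with a silhouette fit on the unobstructed first pictures.

```bash
cat > fit.py <<'E'
from h import *
from scipy.optimize import minimize
def sil(c,p,S=8):
    x,y,a=p;T=c["T"];h,w=c["range_z"].shape
    t=np.linspace(0,2*np.pi,180);m=np.zeros((h,w),np.uint8)
    def draw(pts):
        q,_=cv2.projectPoints(np.asarray(pts,float),cv2.Rodrigues(T[:3,:3].T)[0],-T[:3,:3].T@T[:3,3],c["camera_matrix"],np.array([c["k1"],0,0,0.]))
        big=np.zeros((h,w),np.uint8);hull=cv2.convexHull(q.astype(np.float32))
        cv2.fillConvexPoly(big,np.round(hull*256).astype(np.int32),255,cv2.LINE_AA,8);np.maximum(m,big,out=m)
    draw([[x+.15*np.cos(b),y+.15*np.sin(b),z] for b in t for z in(0,.022)])
    draw([[x+.145*np.cos(b),y+.145*np.sin(b),z] for b in t for z in(.024,.037)])
    R=np.array([[np.cos(a),-np.sin(a)],[np.sin(a),np.cos(a)]])
    draw([[*(R@v+[x,y]),z] for v in((.14,.011),(.14,-.011),(.18,.011),(.18,-.011),(.191,0)) for z in(0,.03)])
    return m/255.
def fit(c,a0,win):
    r0,r1,c0,c1=win;f=c["frame"].astype(float)
    s=cv2.cvtColor(c["frame"],cv2.COLOR_RGB2HSV)[...,1].astype(float)
    g=np.clip((f[...,0]-f[...,2])/ np.median((f[...,0]-f[...,2])[r0:r1,c0:c1][s[r0:r1,c0:c1]>100]),0,1); obs=1-g
    core=cv2.erode((sil(c,(.542,-.069,a0))>.5).astype(np.uint8),np.ones((7,7)))
    allow=cv2.dilate((sil(c,(.542,-.069,a0))>.5).astype(np.uint8),np.ones((15,15)))
    k=np.zeros_like(core);k[r0:r1,c0:c1]=1;k=(k&allow&(1-core)).astype(bool)
    cost=lambda p:((sil(c,(p[0]/100,p[1]/100,p[2]))-obs)[k]**2).sum()
    best=min((minimize(cost,[54.2,-6.9,a],method="Nelder-Mead",options=dict(initial_simplex=[[54.2,-6.9,a],[54.6,-6.9,a],[54.2,-6.5,a],[54.2,-6.9,a+.06]])) for a in a0+np.array([-.05,0,.05])),key=lambda r:r.fun)
    return best.x[0]/100,best.x[1]/100,np.degrees(best.x[2]),best.fun,k.sum()
E
python3 - <<'E'
from fit import *
print(fit(dict(np.load("top0.npz")),np.radians(152.5),(135,232,230,322)))
print(fit(dict(np.load("scene0.npz")),np.radians(152.5),(175,262,190,290)))
E
```

```text
(np.float64(0.542578017776686), np.float64(-0.06870075615234889), np.float64(153.06775569661315), np.float64(67.94559047741564), np.int64(3306))
(np.float64(0.5337743403869609), np.float64(-0.0679540821134231), np.float64(165.18152429163047), np.float64(238.66271333636203), np.int64(2742))
```

>>> apply_moves([
  [0, -8e-05, 0.00412, 0, 0, 0, 0.025],
  [0, -0.00032, 0.00824, 0, 0, 0, 0.05],
  [0, -0.00032, 0.00824, 0, 0, 0, 0.05],
  [0, -0.00032, 0.00824, 0, 0, 0, 0.05],
  [0, -0.00032, 0.00824, 0, 0, 0, 0.05],
  [0, -0.00032, 0.00824, 0, 0, 0, 0.05],
  [0, -0.00032, 0.00824, 0, 0, 0, 0.05],
  [0, -0.00032, 0.00824, 0, 0, 0, 0.05],
  [0, -0.00032, 0.00824, 0, 0, 0, 0.05],
  [0, -8e-05, 0.00412, 0, 0, 0, 0.025],
  [0, 0, 0, 0, 0, 0, 0],
])

```text
time_s: 13.05
tcp_pos: [0.4578, -0.1318, 0.0827]
eef_rot: [180.0, 0.0, -142.8]
contact_force: [0.3, -1.6, -2.4]
gripper_width: 0.0254
gripper_force: 25.0
```

```bash
cat >> h.py <<'E'
def rep(ax=(.542,-.069)):
    s=get_state();d=s["tcp_pos"][:2]-ax
    print("t",s["time_s"],"ang",np.degrees(np.arctan2(d[1],d[0])).round(2),"r",np.hypot(*d).round(4),"z",s["tcp_pos"][2].round(4),"rpy",s["eef_rot"].round(2),"F",s["contact_force"].round(1),"M",s["moment"].round(2),"w",round(float(s["gripper_width"]),4),"j",s["joints"].round(1))
E
python3 -c "from h import *;rep()"
```

```text
t 13.05 ang -143.26 r 0.105 z 0.0827 rpy [ 1.7999e+02  1.0000e-02 -1.4278e+02] F [ 0.3 -1.6 -2.4] M [-0.31 -0.   -0.22] w 0.0254 j [  7.7   8.9 -33.3  -0.  -47.8 -60.4]
```

>>> apply_moves([
  [0, -8e-05, 0.00412, 0, 0, 0, 0.025],
  [0, -0.00032, 0.00824, 0, 0, 0, 0.05],
  [0, -0.00032, 0.00824, 0, 0, 0, 0.05],
  [0, -0.00032, 0.00824, 0, 0, 0, 0.05],
  [0, -0.00032, 0.00824, 0, 0, 0, 0.05],
  [0, -0.00032, 0.00824, 0, 0, 0, 0.05],
  [0, -0.00032, 0.00824, 0, 0, 0, 0.05],
  [0, -0.00032, 0.00824, 0, 0, 0, 0.05],
  [0, -0.00032, 0.00824, 0, 0, 0, 0.05],
  [0, -0.00032, 0.00824, 0, 0, 0, 0.05],
  [0, -0.00032, 0.00824, 0, 0, 0, 0.05],
  [0, -0.00032, 0.00824, 0, 0, 0, 0.05],
  [0, -0.00032, 0.00824, 0, 0, 0, 0.05],
  [0, -0.00032, 0.00824, 0, 0, 0, 0.05],
  [0, -8e-05, 0.00412, 0, 0, 0, 0.025],
  [0, 0, 0, 0, 0, 0, 0],
  [0, 0, 0, 0, 0, 0, 0],
])

```text
time_s: 14.47
tcp_pos: [0.4472, -0.0232, 0.0827]
eef_rot: [-180.0, -0.0, 154.5]
contact_force: [0.1, -2.2, -2.2]
gripper_width: 0.0257
gripper_force: 25.0
```

```bash
python3 - <<'E'
from h import *
rep();
for n in("top","scene"):
    c=capture(n);np.savez(n+"4.npz",**c)
    P=cloud(c);P0=cloud(dict(np.load(n+"0.npz")))
    Q=P.reshape(-1,3);Q=Q[np.isfinite(Q[:,0])]
    cc,a,res=fitlids(Q,c=(.542,-.069),a=np.radians(152.5));print(n,cc.round(4),np.degrees(a),(res*1e3).round(1).tolist())
a=dict(np.load("top4.npz"))["frame"][130:240,215:345];b=dict(np.load("scene4.npz"))["frame"][150:260,180:310]
cv2.imwrite("pics/f4.png",cv2.resize(np.vstack([a,b])[...,::-1],None,fx=2.7,fy=2.7,interpolation=cv2.INTER_CUBIC))
E
```

```text
t 14.4667 ang 154.22 r 0.1052 z 0.0827 rpy [-1.7999e+02 -1.0000e-02  1.5447e+02] F [ 0.1 -2.2 -2.2] M [-0.36 -0.1  -0.24] w 0.0257 j [  22.4    6.2  -36.7    0.   -47.2 -137.9]
top [ 0.5409 -0.0691] 154.58129776449667 [[0.5, 0.1], [-0.5, -0.3], [0.0, 0.2]]
scene [ 0.5448 -0.0703] 154.42283528335398 [[-7.7, 2.8], [3.0, -1.3], [1.0, -0.9], [3.8, -0.6]]
```

View pics/f4.png

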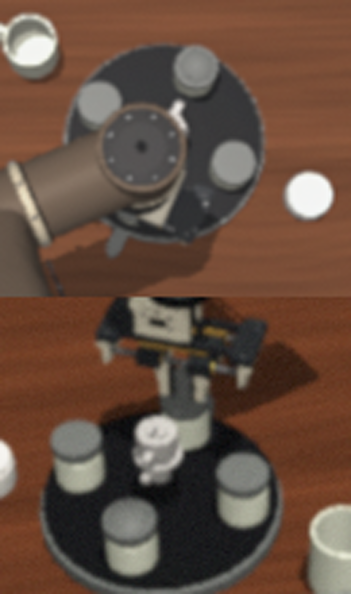

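The top half shows the gripper over the knobbed jar beside the pointer at (115,243). In the bottom half the lug is over the mark at (150,475), and the mug and tin are in place. About 1.4° of turn remains.

>>> apply_moves([
  [0, -2e-05, 0.0013, 0, 0, 0, 0.008],
  [0, -2e-05, 0.0013, 0, 0, 0, 0.008],
  [0, 0, 0, 0, 0, 0, 0],
  [0, 0, 0, 0, 0, 0, 0],
  [0, 0, 0, 0, 0, 0, 0],
  [0, 0, 0, 0, 0, 0, 0],
  [0, 0, 0, 0, 0, 0, 0],
  [0, 0, 0, 0, 0, 0, 0],
])

```text
time_s: 15.23
tcp_pos: [0.4484, -0.0209, 0.0827]
eef_rot: [-180.0, 0.0, 152.9]
contact_force: [2.6, -4.0, -5.7]
gripper_width: 0.0255
gripper_force: 25.0
```

```bash
python3 - <<'E'
from fit import *
rep()
c=capture("top");P=cloud(c);Q=P.reshape(-1,3);Q=Q[np.isfinite(Q[:,0])]
cc,a,res=fitlids(Q,c=(.542,-.069),a=np.radians(152.5));print("lids",cc.round(4),np.degrees(a),(res*1e3).round(1).tolist())
c=dict(np.load("top0.npz"))
for ax in ((.5426,-.0687),(.541,-.069)): # pointer-only angle scan at fixed axis
    f=c["frame"].astype(float);d=f[...,0]-f[...,2];obs=1-np.clip(d/np.median(d[205:232,235:280][d[205:232,235:280]>25]),0,1)
    k=np.zeros(obs.shape,bool);k[213:230,246:272]=1
    A=np.arange(149,157,.25);C=[((sil(c,(*ax,np.radians(t)))-obs)[k]**2).sum() for t in A];q=np.polyfit(A,C,2)
    i=int(np.argmin(C));q=np.polyfit(A[max(i-6,0):i+7],C[max(i-6,0):i+7],2);print(ax,A[i],-q[1]/2/q[0])
s=capture("scene");P=cloud(s);a0=np.array([.5435,-.069]);R=np.hypot(*(P[...,:2]-a0).transpose(2,0,1));an=np.degrees(np.arctan2(P[...,1]-a0[1],P[...,0]-a0[0]))
l=(P[...,2]>.112)&(P[...,2]<.135)&(R>.029)&(R<.05)&(abs(an)<70);print("lug",an[l].mean().round(1),l.sum())
b=(P[...,2]>.02)&(P[...,2]<.1)
for nm,w in dict(mug=(.6,.75,.0,.2),tin=(.42,.6,-.3,-.2)).items():
    t=b&(R>.155)&(P[...,0]>w[0])&(P[...,0]<w[1])&(P[...,1]>w[2])&(P[...,1]<w[3])&(P[...,2]>.025);print(nm,P[t].mean(0).round(3))
E
```

```text
t 15.2333 ang 152.8 r 0.1053 z 0.0827 rpy [-180.      0.    152.89] F [ 2.6 -4.  -5.7] M [-1.07 -0.94 -0.07] w 0.0255 j [  22.6    6.3  -36.6    0.   -47.2 -139.8]
lids [ 0.5417 -0.0683] 152.11935992638232 [[0.1, 1.9], [1.2, -0.0], [-1.3, -1.9]]
(0.5426, -0.0687) 153.0 153.11955899573618
(0.541, -0.069) 152.75 152.78270347421315
lug -29.5 17
mug [0.69  0.129 0.059]
tin [ 0.462 -0.274  0.043]
```

```bash
python3 -c "from plant import close_job;print(close_job())"
```

```text
the job is handed in; nothing more can be done
None
```

I handed the job in at about 15 s with the collar turned to its stop, its lug over the locked mark, and the knob still held at 25 N. The knobbed jar is at 152.8°, against a pointer fit of 152.8–153.1°; the mug and tin are where they were, and I did not re-measure the hub cap, brush and wrench.

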